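Hand microscope over a turning specimen

TASK

Set the specimen turntable turning by its orange-capped peg, at a pace between one turn in 3 seconds and one turn in 15, and let it coast freely. While it coasts, hold the white hand microscope upright with its lens end a few centimetres above the beetle dish, centred on it and touching nothing on the turntable, and go round with the dish for at least five seconds without a break. Then stand the microscope upright back on its round black mat and let go; do not upset the dish and jars that ride on the turntable, and leave the other things alone.

Things in the scene. Friction and masses are not known exactly. Their poses are not given: they have to be found in the camera images.
- turntable: Round aluminium turntable, 300 mm across, on a free vertical bearing; turns without limit either way. Origin on its axis at table level, z up, x towards the peg (its yaw is its angle). Top surface 34 mm above the table, rim 5 mm thick up to 42 mm. Green rings 93 mm from the axis, at 90, 180 and 270 degrees from the peg, carry the beetle dish and two jars in any order, standing loose
- axis (a point): Centre of the turntable's top surface. Dynamics, nominal: turntable mass 1.8 kg (up to 30% off), inertia with load 0.022 kg m2, so pushing takes under 1 N; bearing damping 0.0006 N m s/rad plus dry friction 0.0003 N m: after 10 s about half to three quarters of 1 rad/s is left. It must never exceed 2.1 rad/s (one turn in 3 s)
- peg (a point): Top centre of the upright push peg fixed on the turntable: steel post 16 mm across with an orange cap 20 mm across and 14 mm high, 128 mm from the axis, rising from 34 to 86 mm above the table.
- beetle_dish: Shallow white round dish holding a black beetle with a green head, 72 mm across, 14 mm high, 60 g, standing loose on one of the turntable's three places, 93 mm from the axis. Origin at the centre of its underside, z up.
- viewer: White hand microscope: upright round barrel 38 mm across, 122 mm high, 150 g, standing lens down on its mat; clear lens guard (lowest 22 mm), blue domed cap (top 14 mm). Origin at the centre of its flat lower end, z up along the barrel. Grip the white part, 22 to 108 mm above the lower end, in any yaw.
- lens (a point): Centre of the microscope's flat lower end. It views the beetle while within 20 mm of the dish's centre horizontally, 5 to 65 mm above the dish's top edge (19 to 79 mm above its origin), under 0.3 rad from upright, held in the fingers, with the turntable turning faster than 0.4 rad/s and robot and microscope touching neither turntable nor dish.
- mat: Round black rubber mat, 96 mm across, 4 mm thick, fixed on the table, where the microscope stands at the start and must stand at the end, its lower end within 30 mm of the mat's centre. Origin at the centre of its underside.
- amber_jar: Amber glass jar with black cap, 48 mm across, 62 mm high, 120 g, loose on the turntable. Origin at the centre of its underside.
- green_jar: Green glass jar with yellow cap, 48 mm across, 54 mm high, 120 g, loose on the turntable. Origin at the centre of its underside.
- blue_lid_jar: Bystander: clear glass jar with blue lid, 72 mm across, 110 mm high, standing loose on the table left of the turntable. Origin at the centre of its underside.
- spoon: Bystander: white plastic spoon lying on the table right of the turntable, loose. Origin under its middle.
There are look-alikes about, which are no part of the job. Of the things shaped like the beetle_dish, the white one is meant.

How it is judged:
By the outcome, as a careful person would: the job done as asked, in the order asked, and still so for the second after the job is handed in, with the robot touching nothing.
It also fails if it takes over 59 s, if anything falls off the work surface, if the arm or the gripper's body presses on something with over 40 N, if the wrist force passes 120 N, or if a joint passes its speed limit or range.

ROBOT

A 6-joint arm with a two-finger parallel gripper is mounted at the origin on the work surface. World frame = base frame: x ahead of the robot, y to its left, z up, the work surface at z = 0. Lengths are in m, angles in rad, forces in N, time in s.
With the tool pointing down it reaches from about 0.25 to 0.725 m from the base axis. Payload 4 kg.
Tool frame: the origin (TCP) lies at the very end of the fingers, on their centre line; the grasp point (between the pads) lies 19 mm behind it; z points along the fingers, y is the line along which they close (so a half turn about z gives the same grasp; the last joint's range is limited). The gripper opens to 85 mm and grips with 20 to 120 N. Pads are 22 mm wide; open, the fingers measure 114 mm over their backs; the gripper's body (76 mm by 85 mm) begins 54 mm behind the grasp point. The pads swing forward as they close: fully open they stand 13 mm farther back than shut.
Start: joints at [1.125, 0.241, 0.005, 1.335, 0, 1.571], TCP at [0.216, 0.451, 0.231] pointing down, gripper open.
Joint ranges: [-2.72, 2.72], [-1.05, 1.87], [-1.09, 1.28], [-1.99, 2.15], [-1.42, 1.44], [-3.14, 3.14]. Speed limits (rad/s): [2.79, 2.79, 3.14, 3.14, 3.14, 3.14].

INTERFACE

Orientations are given as a rotation vector (axis times angle).
In Python, from station import manip, cams gives the robot as it stands.
- The arm moves only by the tool step_arm, never from a script. Its argument "deltas" is a list of rows, each a list of 6 numbers: the shift along the tool's x, y, z normalised to -1 to 1, where 1 is 0.2 m, then the turn, a rotation vector about the tool's x, y, z normalised to -1 to 1, where 1 is pi rad. A call has 1 to 10 rows; each row is the pose to reach, as a shift and turn from the pose commanded when the call began, along the tool's axes at that moment, turning the shorter way round; what a row does not reach only later rows make up. A row lasts 1/8 s, in which the tool goes at most 62.5 mm and 10.7 degrees, less where a joint would pass 70% of its speed; a pose out of reach is approached as far as the arm can. A call with a number of a shift or a turn outside -1 to 1 is refused whole. A call with a gripper value outside its range is refused whole. "grip" is the opening, from -1 (shut) to 1 (fully open), set as the call begins (left out, the last holds). The fingers move at their own pace and stop on an object; "squeeze" is the grip in N (left out, the last holds). Time passes only in rows, so rows that repeat a pose let the fingers close. It gives the time, the measured TCP pose, the force, the opening and the grip force at its end, in the units of the state.
- manip.observe(): the state, without advancing time (a new reading comes with each control period).
- cams.snapshot(name): name is "scene" or "top" or "wrist"; returns the picture (384x512x3 uint8, red, green, blue); there is no depth.
- cams.calibration(name): a dict with "mtx" (3x3 intrinsics, pixels), "R" (3x3) and "t" (3): a world point X has camera coordinates R X + t. Camera axes: x right, y down, z forward; pixel columns grow to the right and rows downward; lengths in m; the calibration is good to about 2 mm. The wrist camera is an equidistant fisheye: a pixel r from the principal point sees the ray r / f radians off the axis. A picture is of the moment at which its call begins: read the wrist's pose just before it. calibration takes no time and is no camera call; for the wrist camera it gives the pose at the moment of the call.
- manip.sign_off(): hands the job in; it is judged then, once.
The state is a dict: "time": time; "joint_positions": joint angles; "dq": joint speeds; "joint_torque": joint torques, N m; "position": TCP position; "tcp_rot": TCP orientation; "wrist_force": force on the tool from outside, world axes, zero at the start; "torque": the same for the moment, N m; "grip_width": finger opening in m; "grip_force": force on a finger pad.
Only numpy, scipy, OpenCV 4.12 (cv2) and the standard library are available. Lean on these libraries where they do the work, as an engineer would, in place of code of your own. Each camera call takes 0.05 s, during which the arm holds its last target. There are 200 camera calls.

## Working session

There is one attempt and no reset: what is moved stays moved. The work goes in short steps, Python scripts to look and compute and a tool call to move; the robot and the scene stay as the last step left them, time stands still between calls to the robot, and variables do not carry over. Pictures are saved under pics/ and viewed, at most 10 in all, crops included, and the job is handed in when it is done.

Besides the shell and the picture viewer there is one more tool, called after "Emit:" in YAML: its name, and indented under it one key for each argument. step_arm: Moves the arm, as the interface text tells. Scaled input: -1 to 1 covers 0.2 m each way for a shift and pi rad each way for a turn. Its arguments: {"type":"object","properties":{"deltas":{"type":"array"},"grip":{"type":"number"},"squeeze":{"type":"number"}},"required":["deltas"]}

```bash
mkdir -p pics; ls
python3 - <<'E'
from station import manip,cams
import cv2,numpy as np
s=manip.observe();print(s)
ims=[cams.snapshot(n) for n in("scene","top")]
for n,i in zip(("scene","top"),ims): cv2.imwrite(f"pics/{n}0.png",i[:,:,::-1]);c=cams.calibration(n);print(n,c)
E
```

```text
pics
{'time': 0.0, 'joint_positions': array([ 1.12499613e+00,  2.41439424e-01,  3.72553619e-03,  1.33520867e+00,
       -1.07153759e-05,  1.57079547e+00]), 'dq': array([ 0.00061686,  0.00061092, -0.0022093 ,  0.00078554, -0.00044427,
        0.00040699]), 'joint_torque': array([-4.17598517e-05, -3.72321761e+01,  2.52406704e+01,  1.69132400e-02,
       -1.45476197e-04,  2.99002018e-06]), 'position': array([0.21531889, 0.45055809, 0.23040026]), 'tcp_rot': array([-0.69437372, -3.06342154,  0.00326049]), 'wrist_force': array([-0.23056723,  0.35892035, -0.68087405]), 'torque': array([ 0.03128588, -0.03552559,  0.01427316]), 'grip_force': 0.0, 'grip_width': 0.08543346616652166}
scene {'mtx': array([[484.96942929,   0.        , 246.70637639],
       [  0.        , 484.96942929, 200.11420218],
       [  0.        ,   0.        ,   1.        ]]), 'R': array([[-0.75868097,  0.65140338,  0.00876474],
       [ 0.53504285,  0.63072013, -0.56206874],
       [-0.37166158, -0.42174135, -0.82704408]]), 't': array([ 0.34937442, -0.23629975,  1.71625002])}
top {'mtx': array([[368.20464297,   0.        , 253.06532821],
       [  0.        , 368.20464297, 186.92554786],
       [  0.        ,   0.        ,   1.        ]]), 'R': array([[ 0.02676516, -0.99962962,  0.00492442],
       [-0.99244506, -0.0271622 , -0.11964541],
       [ 0.11973486, -0.00168488, -0.99280447]]), 't': array([0.0163382 , 0.49664172, 0.98258105])}
```

View pics/top0.png

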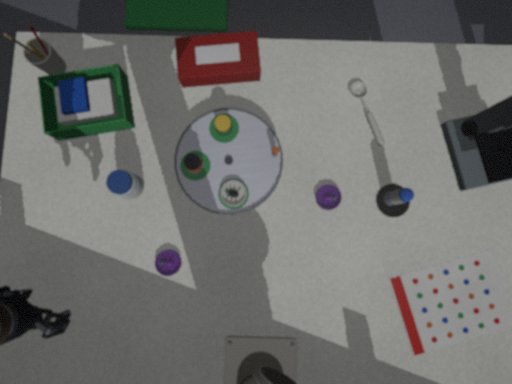

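View pics/scene0.png

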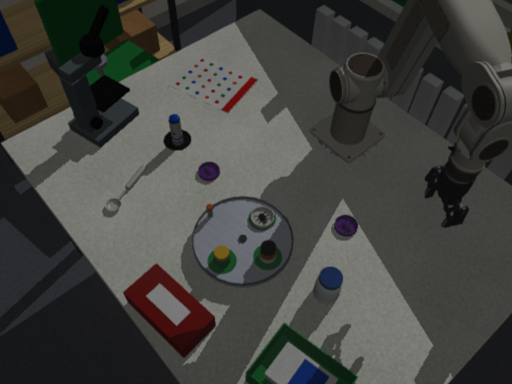

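Top view: turntable centre about (229,160), orange peg (276,151), white dish with beetle (233,193), amber jar (194,160), green jar (223,125), and the white viewer with blue cap on its mat (395,198). Look-alikes:
- The purple dishes at (328,196) and (168,262). I choose the white one at (233,193).
- The black bench microscope at (490,130). I choose the white one at (395,198).

Next I'll refine these positions and check a crop.

```bash
cat > h.py <<'E'
import numpy as np,cv2
from station import manip,cams
def bp(n,uv,z):
    c=cams.calibration(n);R=c["R"];C=-R.T@c["t"]
    d=R.T@np.linalg.inv(c["mtx"])@np.array([uv[0],uv[1],1.]);return C+d*(z-C[2])/d[2]
def proj(n,X):
    c=cams.calibration(n);p=c["mtx"]@(c["R"]@np.array(X)+c["t"]);return p[:2]/p[2]
def cen(hsv,lo,hi,box):
    x0,y0,x1,y1=box;m=cv2.inRange(hsv[y0:y1,x0:x1],np.array(lo),np.array(hi))
    k,l,s,c=cv2.connectedComponentsWithStats(m)
    i=1+s[1:,4].argmax();return c[i]+[x0,y0],s[i]
E
python3 - <<'E'
from h import *
t=cv2.imread("pics/top0.png");s=cv2.imread("pics/scene0.png")
H={"top":cv2.cvtColor(t,40),"scene":cv2.cvtColor(s,40)}
def show(nm,n,lo,hi,box,z):
    try: c,st=cen(H[n],lo,hi,box);print(nm,n,c.round(1),st,bp(n,c,z).round(4))
    except Exception as e: print(nm,n,e)
show("peg","top",(3,110,80),(16,255,255),(262,140,290,165),.08)
show("peg","scene",(3,110,80),(16,255,255),(200,198,220,222),.08)
show("vcap","top",(100,120,60),(125,255,255),(385,180,420,210),.120)
show("vcap","scene",(100,120,60),(125,255,255),(160,108,190,130),.120)
show("mat","top",(0,0,0),(180,255,45),(370,175,415,220),.004)
show("mat","scene",(0,0,0),(180,255,45),(155,120,200,155),.004)
show("ycap","top",(20,120,60),(32,255,255),(205,105,240,140),.034+.05)
show("ycap","scene",(20,120,60),(32,255,255),(205,240,240,275),.034+.05)
for n,uv in(("top",(229,160)),("scene",(242.5,239))):print("axis",bp(n,uv,.034).round(4))
for n,uv in(("top",(233.5,193)),("scene",(262.5,217.5))):print("dish",bp(n,uv,.045).round(4))
a=cv2.resize(t[100:225,165:290],None,fx=4,fy=4,interpolation=2)
b=cv2.resize(t[165:225,360:420],None,fx=4,fy=4,interpolation=2)
c=cv2.resize(s[105:155,150:200],None,fx=5,fy=5,interpolation=2)
o=np.zeros((500,760,3),np.uint8);o[:500,:500]=a;o[:240,510:750]=b;o[250:500,510:760]=c
cv2.imwrite("pics/crop.png",cv2.convertScaleAbs(o,alpha=1.5))
E
```

```text
peg top [275.1 149.9] [11  7  6  7 30] [ 0.5902 -0.0257  0.08  ]
peg scene [209.3 205.9] [ 7  6  6  5 24] [ 0.5868 -0.0247  0.08  ]
vcap top [405.8 194.8] [ 15   9  13  14 134] [ 0.4757 -0.3525  0.12  ]
vcap scene [174.2 117.4] [10  6 10  8 55] [ 0.4741 -0.3502  0.12  ]
mat top [389.9 202.3] [  8  10  30  31 366] [ 0.4663 -0.356   0.004 ]
mat scene [177.1 140.9] [  9  10  27  20 347] [ 0.4767 -0.3525  0.004 ]
ycap top [222.4 122.7] [  9  10  17  17 218] [0.6589 0.1158 0.084 ]
ycap scene [221.  252.2] [  9   6  15  14 168] [0.6592 0.1204 0.084 ]
axis [0.5686 0.0982 0.034 ]
axis [0.5678 0.1054 0.034 ]
dish [0.4762 0.0822 0.045 ]
dish [0.4778 0.0926 0.045 ]
```

View pics/crop.png

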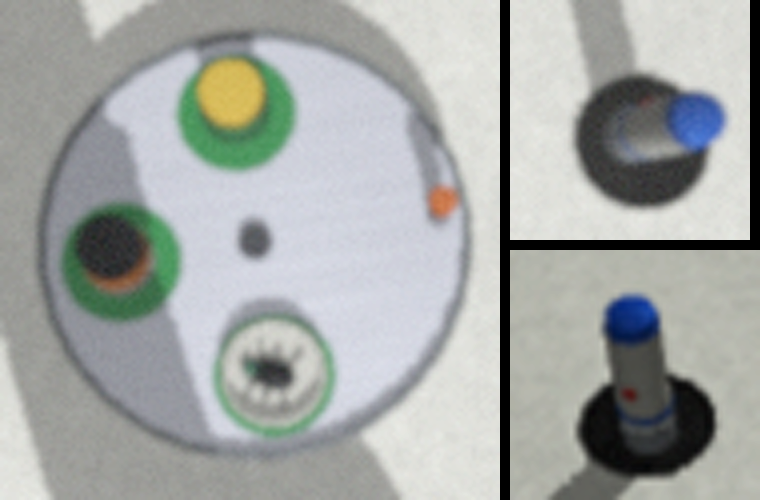

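The crop confirms the beetle dish, with the jars at 90° spacings, and the viewer standing on its mat. The fits agree:
- Axis at (0.568, 0.102).
- Peg at yaw −81°, 0.129 m from the axis.
- Dish at yaw 189°.
- Viewer at (0.475, −0.351).

I'm moving to behind the peg with the fingers shut.

Emit:
step_arm:
  deltas:
    - [-0.84,-0.49,0,0,0,0]
    - [-0.84,-0.49,0,0,0,0]
    - [-0.84,-0.49,0,0,0,0]
    - [-0.84,-0.49,0,0,0,0]
  grip: -1

```text
time: 0.6
position: [0.3262, 0.2872, 0.2311]
tcp_rot: [-0.704, -3.061, 0.002]
wrist_force: [-0.1, -0.2, 0.2]
grip_width: 0.0123
grip_force: 0.0
```

Emit:
step_arm:
  deltas:
    - [-0.84,-0.49,0,0,0,0]
    - [-0.84,-0.49,0,0,0,0]
    - [-0.84,-0.49,0,0,0,0]
    - [-0.84,-0.49,0,0,0,0]

```text
time: 1.1
position: [0.4357, 0.1272, 0.2309]
tcp_rot: [-0.703, -3.062, 0.001]
wrist_force: [0.4, 0.5, 0.4]
grip_width: -0.0003
grip_force: 0.0
```

Emit:
step_arm:
  deltas:
    - [-0.84,-0.49,0.3,0,0,0.308]
    - [-0.84,-0.49,0.3,0,0,0.308]
    - [-0.84,-0.49,0.3,0,0,0.308]
    - [-0.84,-0.49,0.3,0,0,0.308]
    - [-0.84,-0.49,0.3,0,0,0.308]
    - [-0.84,-0.49,0.3,0,0,0.308]
    - [-0.84,-0.49,0.3,0,0,0.308]

```text
time: 1.98
position: [0.5434, -0.0301, 0.1713]
tcp_rot: [-2.035, -2.393, -0.0]
wrist_force: [-0.5, -0.1, 0.8]
grip_width: -0.0001
grip_force: 0.0
```

Emit:
step_arm:
  deltas:
    - [0,0,0.3,0,0,0]
    - [0,0,0.57,0,0,0]
    - [0,0,0.57,0,0,0]

```text
time: 2.35
position: [0.5391, -0.0304, 0.0535]
tcp_rot: [-2.031, -2.386, 0.01]
wrist_force: [-0.4, 0.2, -0.8]
grip_width: -0.0001
grip_force: 0.0
```

Run:
```python
from h import *
print(manip.observe()["position"])
t=cams.snapshot("top")[:,:,::-1];s=cams.snapshot("scene")[:,:,::-1]
p=manip.observe()["position"]
print(proj("top",p),proj("scene",p))
o=np.hstack([cv2.resize(t[110:200,215:305],(400,400),interpolation=2),cv2.resize(s[165:255,165:255],(400,400),interpolation=2)])
cv2.imwrite("pics/c2.png",cv2.convertScaleAbs(o,alpha=1.4))
# push rows: finger rotates about axis; tool frame x inward,y tangent
A=np.array([.568,.102]);P=p[:2]
u=np.array([-np.sin(np.radians(9.2)),np.cos(np.radians(9.2))]);v=np.array([u[1],-u[0]])
r=A-P;c=np.array([r@u,r@v]);print("axis in tool",c)
th=0;w=0
```

```text
[ 0.53913308 -0.03040529  0.05353733]
[276.17836428 168.48811548] [219.44794401 200.91802327]
axis in tool [0.12742495 0.04479488]
```

View pics/c2.png

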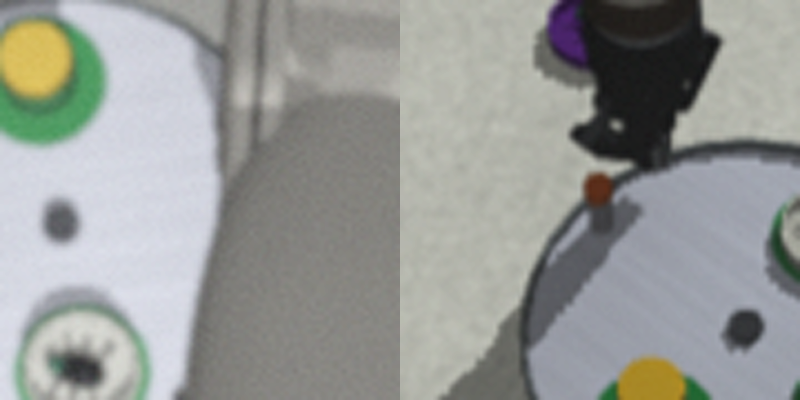

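The scene crop shows the shut fingertip behind the peg, with the orange cap at crop (598,188) and a clear gap between them. I'll push along the arc, ramping gently to about 1.3 rad/s, then lift.

Emit:
step_arm:
  deltas:
    - [-0.008,0.024,0,0,0,-0.012]
    - [-0.018,0.065,0,0,0,-0.032]
    - [-0.026,0.106,0,0,0,-0.052]
    - [-0.031,0.152,0,0,0,-0.074]
    - [-0.034,0.21,0,0,0,-0.102]
    - [-0.03,0.282,0,0,0,-0.135]
    - [-0.016,0.364,0,0,0,-0.175]
    - [0.013,0.456,0,0,0,-0.221]
    - [0.059,0.55,0,0,0,-0.271]
    - [0.122,0.64,0,0,0,-0.322]

```text
time: 3.7
position: [0.6693, 0.013, 0.0617]
tcp_rot: [0.617, 3.074, 0.002]
wrist_force: [-0.2, 0.4, 0.5]
grip_width: 0.0001
grip_force: 0.0
```

Emit:
step_arm:
  deltas:
    - [0,-0.05,-0.2,0,0,0]
    - [0,-0.05,-0.5,0,0,0]
    - [0,-0.05,-0.7,0,0,0]
  grip: 1

```text
time: 4.08
position: [0.6645, 0.0038, 0.205]
tcp_rot: [0.624, 3.069, 0.003]
wrist_force: [1.0, -0.1, 0.8]
grip_width: 0.0545
grip_force: 0.0
```

```bash
cat >> h.py <<'E'
A=np.array([.568,.102])
def track(n=2):
    "yellow-cap azimuth about the axis, +180 deg = dish azimuth"
    out=[]
    for _ in range(n):
        T=manip.observe()["time"];im=cv2.cvtColor(np.ascontiguousarray(cams.snapshot("top")[:,:,::-1]),40)
        m=cv2.inRange(im[95:230,160:300],np.array((20,120,60)),np.array((32,255,255)))
        k,l,s,c=cv2.connectedComponentsWithStats(m)
        if k<2: out.append((T,None));continue
        i=1+s[1:,4].argmax();X=bp("top",c[i]+[160,95],.084)[:2]-A
        out.append((T,np.arctan2(X[1],X[0]),np.hypot(*X),s[i,4]))
    return out
E
python3 - <<'E'
from h import *
r=track(3);print(r);s=manip.observe();print(s["position"],s["tcp_rot"],s["joint_positions"])
E
```

```text
[(4.075, np.float64(1.5230156062211209), np.float64(0.090697218388647), np.int32(185)), (4.125, np.float64(1.5961635535513092), np.float64(0.09063464561157587), np.int32(188)), (4.175, np.float64(1.6653991980481992), np.float64(0.09069058892130591), np.int32(188))]
[0.66546295 0.00373521 0.2052177 ] [0.62308546 3.06583317 0.00429919] [5.60688903e-03 5.81433605e-01 4.51302011e-01 1.42729842e+00
 1.31470042e-05 4.06615896e-01]
```

It's turning at about 1.42 rad/s, within limits. Next, the viewer.

Emit:
step_arm:
  deltas:
    - [0.09,-1,0,0,0,0]
    - [0.09,-1,0,0,0,0]
    - [0.09,-1,0,0,0,0]
    - [0.09,-1,0,0,0,0]
  grip: 1

```text
time: 4.72
position: [0.5655, -0.1766, 0.1983]
tcp_rot: [0.634, 3.076, -0.001]
wrist_force: [1.2, 0.3, -0.2]
grip_width: 0.0853
grip_force: 0.0
```

Emit:
step_arm:
  deltas:
    - [0.09,-1,0,0,0,0]
    - [0.09,-1,0,0,0,0]
    - [0.09,-1,0.1,0,0,0]
    - [0.09,-1,0.2,0,0,0]
    - [0.09,-1,0.2,0,0,0]

```text
time: 5.35
position: [0.4713, -0.3503, 0.1557]
tcp_rot: [-0.629, -3.074, -0.003]
wrist_force: [0.4, 0.7, -0.4]
grip_width: 0.0855
grip_force: 0.0
```

Run:
```python
from h import *
s=manip.observe();print(s["time"],s["position"],s["tcp_rot"])
t=cams.snapshot("scene")[:,:,::-1];print(proj("scene",s["position"]))
cv2.imwrite("pics/c3.png",cv2.convertScaleAbs(cv2.resize(t[70:170,110:240],(650,500),interpolation=2),alpha=1.4))
print(track(2))
```

```text
5.35 [ 0.47125326 -0.35027478  0.15567379] [-0.62873787 -3.07445303 -0.00339784]
[173.66556082 109.16102546]
[(5.4, np.float64(-2.982408208201685), np.float64(0.09306152609536356), np.int32(194)), (5.45, np.float64(-2.9150086042305174), np.float64(0.0929765440714727), np.int32(187))]
```

View pics/c3.png

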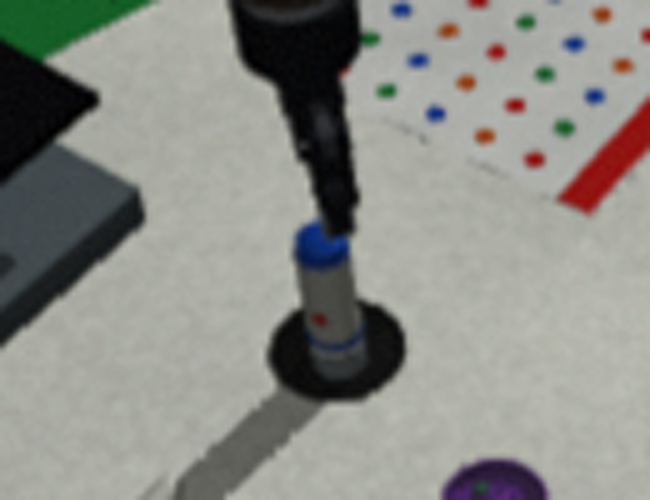

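The open gripper is over the viewer, with the blue cap at crop (322,243). I'll descend and grip.

Emit:
step_arm:
  deltas:
    - [-0.015,0,0.2,0,0,0]
    - [-0.015,0,0.44,0,0,0]
    - [-0.015,0,0.44,0,0,0]

```text
time: 5.88
position: [0.4741, -0.3486, 0.0667]
tcp_rot: [-0.622, -3.073, -0.005]
wrist_force: [-0.8, 0.1, -0.0]
grip_width: 0.0857
grip_force: 0.0
```

Emit:
step_arm:
  deltas:
    - [0,0,0,0,0,0]
    - [0,0,0,0,0,0]
    - [0,0,0,0,0,0]
    - [0,0,0,0,0,0]
    - [0,0,0,0,0,0]
  grip: -1
  squeeze: 40

```text
time: 6.5
position: [0.4769, -0.3527, 0.0717]
tcp_rot: [0.626, 3.074, -0.002]
wrist_force: [-0.6, 0.3, 6.5]
grip_width: 0.0371
grip_force: 40.4
```

Run:
```python
from h import *
print(track(2));print(manip.observe()["position"])
```

```text
[(6.5, np.float64(-1.6212516584550387), np.float64(0.09462935880253658), np.int32(217)), (6.55, np.float64(-1.5608111023565592), np.float64(0.09457375183891571), np.int32(219))]
[ 0.47687489 -0.35268151  0.07172145]
```

Gripped (37 mm, 40 N). I'll lift and head towards the turntable.

Emit:
step_arm:
  deltas:
    - [0,0,-0.25,0,0,0]
    - [0,0.1,-0.5,0,0,0]
    - [0,0.3,-0.6,0,0,0]
    - [0,0.55,-0.6,0,0,0]
    - [0,0.8,-0.6,0,0,0]
    - [0,1,-0.6,0,0,0]
    - [0,1,-0.6,0,0,0]

```text
time: 7.48
position: [0.5544, -0.165, 0.1894]
tcp_rot: [0.62, 3.08, 0.001]
wrist_force: [0.1, -0.9, -0.2]
grip_width: 0.0374
grip_force: 40.7
```

```bash
sed -i 's/^A=.*/A=np.array([.567,.100])/' h.py
cat >> h.py <<'E'
import json,os
def fit(new):
    L=json.load(open("log.json")) if os.path.exists("log.json") else []
    L+=[[float(a[0]),float(a[1])] for a in new if a[1] is not None];json.dump(L,open("log.json","w"))
    L=np.array(sorted(L));t=L[:,0];th=np.unwrap(L[:,1],period=2*np.pi)
    # unwrap with prior rate 1.0
    for i in range(1,len(t)):
        g=th[i-1]+1.0*(t[i]-t[i-1]);th[i]=L[i,1]+2*np.pi*round((g-L[i,1])/(2*np.pi))
    k=t>t[-1]-4;tr=t[-1];w=np.polyfit(t[k]-tr,th[k],2 if np.ptp(t[k])>1.5 else 1)
    print("res",np.abs(np.polyval(w,t[k]-tr)-th[k]).max().round(3),"w",w[-2].round(3),"a",2*w[0].round(3))
    return lambda T:(np.polyval(w,T-tr)+np.pi, w[-2])
def dish(f,T,r=.093):
    a=f(T)[0];return A+r*np.array([np.cos(a),np.sin(a)])
E
python3 - <<'E'
from h import *
# older samples re-derived with the new axis
old=[(4.075,1.5230,.0907),(4.125,1.5962,.0906),(4.175,1.6654,.0907),(5.4,-2.9824,.0931),(5.45,-2.9150,.0930),(6.5,-1.6213,.0946),(6.55,-1.5608,.0946)]
new=[]
for T,a,r in old:
    X=np.array([.568,.102])+r*np.array([np.cos(a),np.sin(a)])-A;new.append((T,np.arctan2(X[1],X[0])))
s=manip.observe();print(s["time"],s["position"],s["tcp_rot"],s["grip_force"])
r=track(2);print(r);f=fit(new+r)
for T in np.arange(7.5,10.1,.25):print(T,dish(f,T).round(3),(f(T)[0]%6.283).round(2))
E
```

```text
7.475 [ 0.55444369 -0.16496256  0.18942695] [6.19905808e-01 3.07977789e+00 7.53197667e-04] 40.677348375320435
[(7.475, np.float64(-0.4441733800496909), np.float64(0.0932248707082398), np.int32(213)), (7.525, np.float64(-0.385300003051489), np.float64(0.09302941228701742), np.int32(215))]
res 0.003 w 1.166 a -0.06
7.5 [0.482 0.137] 2.73
7.75 [0.475 0.112] 3.02
8.0 [0.475 0.085] 3.3
8.25 [0.483 0.06 ] 3.59
8.5 [0.497 0.038] 3.86
8.75 [0.517 0.022] 4.14
9.0 [0.539 0.011] 4.41
9.25 [0.564 0.007] 4.68
9.5 [0.588 0.009] 4.94
9.75 [0.611 0.018] 5.2
10.0 [0.63  0.032] 5.46
```

```bash
cat >> h.py <<'E'
from scipy.spatial.transform import Rotation as Ro
def rows(f,P0,rv,t0,zt,n=10,blend=0,off=(0,0),zb=0):
    R=Ro.from_rotvec(rv).as_matrix();out=[]
    for k in range(1,n+1):
        d=dish(f,t0+k/8+.015)+off
        w=1. if k>=blend else (lambda u:u*u*(3-2*u))(k/blend)
        X=np.array([*(P0[:2]*(1-w)+d*w),P0[2]+(zt-P0[2])*(np.clip((k-zb)/3,0,1))])
        out.append((R.T@(X-P0)/.2).round(3).tolist()+[0,0,0])
    end=P0+R@np.array(out[-1][:3])*.2;json.dump([end.tolist(),list(map(float,rv))],open("cmd.json","w"))
    print(json.dumps(out));print("end",end.round(4))
E
python3 - <<'E'
from h import *
f=fit([]);s=manip.observe();print(s["time"],s["position"])
rows(f,s["position"],s["tcp_rot"],s["time"],.158,blend=7,zb=7)
E
```

```text
res 0.003 w 1.166 a -0.06
7.575 [ 0.55349123 -0.16753534  0.18935546]
[[0.051, 0.064, -0.0, 0, 0, 0], [0.177, 0.215, -0.0, 0, 0, 0], [0.34, 0.404, -0.0, 0, 0, 0], [0.501, 0.589, -0.0, 0, 0, 0], [0.627, 0.74, -0.0, 0, 0, 0], [0.691, 0.832, -0.0, 0, 0, 0], [0.677, 0.847, -0.0, 0, 0, 0], [0.618, 0.821, 0.052, 0, 0, 0], [0.557, 0.803, 0.104, 0, 0, 0], [0.494, 0.794, 0.156, 0, 0, 0]]
end [0.5245 0.0172 0.1581]
```

Emit:
step_arm:
  deltas:
    - [0.05,0.064,0,0,0,0]
    - [0.177,0.215,0,0,0,0]
    - [0.34,0.404,0,0,0,0]
    - [0.501,0.589,0,0,0,0]
    - [0.627,0.74,0,0,0,0]
    - [0.691,0.832,0,0,0,0]
    - [0.677,0.847,0,0,0,0]
    - [0.618,0.821,0.052,0,0,0]
    - [0.557,0.803,0.104,0,0,0]
    - [0.494,0.794,0.156,0,0,0]

```text
time: 8.82
position: [0.5254, 0.0154, 0.1567]
tcp_rot: [-0.63, -3.077, 0.001]
wrist_force: [-0.8, 0.9, -1.5]
grip_width: 0.0375
grip_force: 40.7
```

```bash
cat > go.py <<'E'
from h import *
P,rv=json.load(open("cmd.json"))
s=manip.observe();print(s["time"],"meas",s["position"].round(4),"cmd",np.round(P,4),s["tcp_rot"],s["grip_force"])
f=fit([x for x in track(1) if len(x)>3 and x[3]>120 and abs(x[2]-.093)<.003])
T=manip.observe()["time"];print("dish",dish(f,s["time"]).round(4),"err mm",((s["position"][:2]-dish(f,s["time"]))*1e3).round(1))
rows(f,np.array(P),rv,T,.158,zb=-3,blend=2)
E
python3 go.py
python3 - <<'E'
from h import *
t=cams.snapshot("scene")[:,:,::-1];cv2.imwrite("pics/c4.png",cv2.convertScaleAbs(cv2.resize(t[110:300,150:320],(600,670),interpolation=2)[:600],alpha=1.4))
E
```

```text
8.825 meas [0.5254 0.0154 0.1567] cmd [0.5245 0.0172 0.1581] [-6.30225989e-01 -3.07665352e+00  6.88134690e-04] 40.7284015417099
res 0.002 w 1.087 a -0.06
dish [0.5231 0.018 ] err mm [ 2.3 -2.6]
[[-0.044, 0.001, 0.0, 0, 0, 0], [-0.149, 0.013, 0.0, 0, 0, 0], [-0.207, 0.033, 0.0, 0, 0, 0], [-0.263, 0.059, 0.0, 0, 0, 0], [-0.314, 0.092, 0.0, 0, 0, 0], [-0.359, 0.132, 0.0, 0, 0, 0], [-0.4, 0.176, 0.0, 0, 0, 0], [-0.433, 0.226, 0.0, 0, 0, 0], [-0.46, 0.278, 0.0, 0, 0, 0], [-0.48, 0.333, 0.0, 0, 0, 0]]
end [0.6389 0.0411 0.158 ]
```

View pics/c4.png

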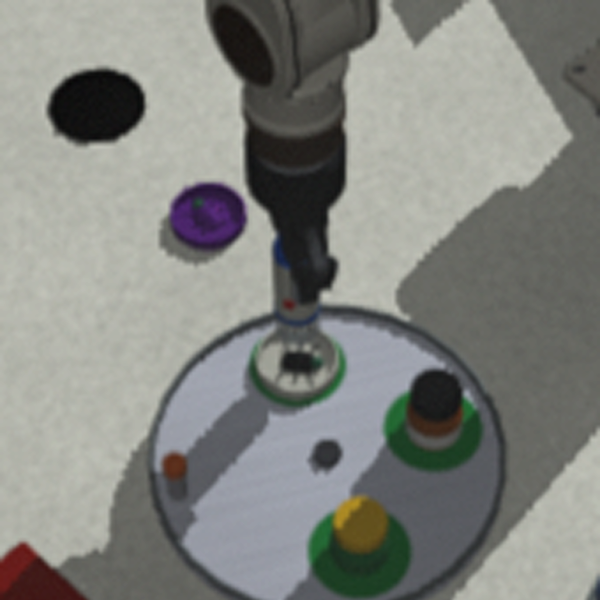

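The viewer is upright above the white dish: lens at crop (297,330), dish at (297,362), and the loads are undisturbed. I'm starting to follow it.

```bash
cat > re.py <<'E'
E
rm re.py; sed -i 's/^P,rv=.*/import sys\nP,rv=json.load(open(sys.argv[1] if len(sys.argv)>1 else "cmd.json"))/' go.py
echo '[[0.5245,0.0172,0.1581],[0.61990581,3.07977789,0.00075]]' > c0.json; python3 go.py c0.json
```

```text
8.925 meas [0.5251 0.0155 0.1559] cmd [0.5245 0.0172 0.1581] [-6.30499422e-01 -3.07479661e+00  1.39412253e-03] 40.72843372821808
res 0.002 w 1.081 a -0.06
dish [0.5323 0.0137] err mm [-7.1  1.8]
[[-0.068, 0.005, 0.0, 0, 0, 0], [-0.196, 0.027, 0.001, 0, 0, 0], [-0.252, 0.052, 0.001, 0, 0, 0], [-0.304, 0.084, 0.001, 0, 0, 0], [-0.351, 0.122, 0.001, 0, 0, 0], [-0.393, 0.166, 0.001, 0, 0, 0], [-0.428, 0.214, 0.001, 0, 0, 0], [-0.457, 0.266, 0.001, 0, 0, 0], [-0.478, 0.321, 0.001, 0, 0, 0], [-0.493, 0.377, 0.001, 0, 0, 0]]
end [0.6446 0.0486 0.1579]
```

Emit:
step_arm:
  deltas:
    - [-0.068,0.005,0,0,0,0]
    - [-0.196,0.027,0.001,0,0,0]
    - [-0.252,0.052,0.001,0,0,0]
    - [-0.304,0.084,0.001,0,0,0]
    - [-0.351,0.122,0.001,0,0,0]
    - [-0.393,0.166,0.001,0,0,0]
    - [-0.428,0.214,0.001,0,0,0]
    - [-0.457,0.266,0.001,0,0,0]
    - [-0.478,0.321,0.001,0,0,0]
    - [-0.493,0.377,0.001,0,0,0]

```text
time: 10.22
position: [0.6455, 0.0487, 0.1579]
tcp_rot: [-0.627, -3.078, -0.0]
wrist_force: [-0.3, 0.7, -1.8]
grip_width: 0.0368
grip_force: 40.7
```

```bash
python3 go.py
```

```text
10.225 meas [0.6455 0.0487 0.1579] cmd [0.6446 0.0486 0.1579] [-6.26660533e-01 -3.07837009e+00 -7.40038783e-05] 40.72863042354584
res 0.002 w 1.081 a -0.06
dish [0.6438 0.0475] err mm [1.8 1.2]
[[-0.004, 0.04, -0.0, 0, 0, 0], [-0.005, 0.138, -0.0, 0, 0, 0], [0.005, 0.194, -0.0, 0, 0, 0], [0.021, 0.248, -0.0, 0, 0, 0], [0.044, 0.299, -0.0, 0, 0, 0], [0.072, 0.347, -0.0, 0, 0, 0], [0.105, 0.391, -0.0, 0, 0, 0], [0.143, 0.43, -0.0, 0, 0, 0], [0.186, 0.464, -0.0, 0, 0, 0], [0.231, 0.493, -0.0, 0, 0, 0]]
end [0.6401 0.1574 0.158 ]
```

Emit:
step_arm:
  deltas:
    - [-0.004,0.04,0,0,0,0]
    - [-0.005,0.138,0,0,0,0]
    - [0.005,0.194,0,0,0,0]
    - [0.021,0.248,0,0,0,0]
    - [0.044,0.299,0,0,0,0]
    - [0.072,0.347,0,0,0,0]
    - [0.105,0.391,0,0,0,0]
    - [0.143,0.43,0,0,0,0]
    - [0.186,0.464,0,0,0,0]
    - [0.231,0.493,0,0,0,0]

```text
time: 11.52
position: [0.6406, 0.1574, 0.1579]
tcp_rot: [-0.627, -3.078, 0.0]
wrist_force: [0.5, 0.0, -1.6]
grip_width: 0.0373
grip_force: 40.7
```

```bash
cat > go.py <<'E'
from h import *
def tr(n):
    T=manip.observe()["time"];im=cv2.cvtColor(np.ascontiguousarray(cams.snapshot(n)[:,:,::-1]),40)
    try:
        c,st=cen(im,(20,120,60),(32,255,255),(160,95,300,230) if n=="top" else (185,180,305,295))
        X=bp(n,c,.084)[:2]-A-((0,.003) if n=="scene" else (0,0));r=np.hypot(*X)
        print(n,T,np.arctan2(X[1],X[0]),r,st[4])
        return [(T,np.arctan2(X[1],X[0]))] if abs(r-.093)<.004 and st[4]>110 else []
    except Exception: print(n,"none");return []
P,rv=json.load(open("cmd.json"))
s=manip.observe();print("meas",s["position"].round(4),"cmd",np.round(P,4))
f=fit(tr("scene"))
T=manip.observe()["time"];print("err mm",((s["position"][:2]-dish(f,s["time"]))*1e3).round(1))
rows(f,np.array(P),rv,T,.158,zb=-3,blend=2)
E
python3 go.py
```

```text
meas [0.6406 0.1574 0.1579] cmd [0.6401 0.1574 0.158 ]
scene 11.525 -2.549855559930446 0.09530552507599734 24
res 0.002 w 1.081 a -0.06
err mm [-0.3  1. ]
[[0.034, 0.016, -0.0, 0, 0, 0], [0.118, 0.046, -0.0, 0, 0, 0], [0.17, 0.056, -0.0, 0, 0, 0], [0.221, 0.059, -0.0, 0, 0, 0], [0.273, 0.057, -0.0, 0, 0, 0], [0.323, 0.049, -0.0, 0, 0, 0], [0.372, 0.036, -0.0, 0, 0, 0], [0.419, 0.017, -0.0, 0, 0, 0], [0.463, -0.006, -0.0, 0, 0, 0], [0.504, -0.033, -0.0, 0, 0, 0]]
end [0.5446 0.1903 0.158 ]
```

Emit:
step_arm:
  deltas:
    - [0.034,0.016,0,0,0,0]
    - [0.118,0.046,0,0,0,0]
    - [0.17,0.056,0,0,0,0]
    - [0.221,0.059,0,0,0,0]
    - [0.273,0.057,0,0,0,0]
    - [0.323,0.049,0,0,0,0]
    - [0.372,0.036,0,0,0,0]
    - [0.419,0.017,0,0,0,0]
    - [0.463,-0.006,0,0,0,0]
    - [0.504,-0.033,0,0,0,0]

```text
time: 12.82
position: [0.5451, 0.19, 0.158]
tcp_rot: [0.627, 3.078, 0.0]
wrist_force: [-0.3, 0.0, -0.4]
grip_width: 0.0371
grip_force: 40.7
```

```bash
sed -i 's/tr("scene")/tr("top")/' go.py; python3 go.py
```

```text
meas [0.5451 0.19   0.158 ] cmd [0.5446 0.1903 0.158 ]
top 12.825 -1.118100678728603 0.09315584765848366 210
res 0.0 w 0.51 a -0.262
err mm [18.8  6.3]
[[0.049, -0.05, -0.0, 0, 0, 0], [0.113, -0.121, -0.0, 0, 0, 0], [0.125, -0.141, -0.0, 0, 0, 0], [0.136, -0.161, -0.0, 0, 0, 0], [0.145, -0.179, -0.0, 0, 0, 0], [0.152, -0.195, -0.0, 0, 0, 0], [0.158, -0.21, -0.0, 0, 0, 0], [0.163, -0.224, -0.0, 0, 0, 0], [0.167, -0.236, -0.0, 0, 0, 0], [0.17, -0.246, -0.0, 0, 0, 0]]
end [0.4942 0.1581 0.158 ]h.py:32: RankWarning: Polyfit may be poorly conditioned
  k=t>t[-1]-4;tr=t[-1];w=np.polyfit(t[k]-tr,th[k],2 if np.ptp(t[k])>1.5 else 1)
```

The prediction decelerated too fast and the error reached about 19 mm. I'll fit the bearing model to all the data instead, and hold for a fresh full five seconds or more.

```bash
cat >> h.py <<'E'
from scipy.optimize import least_squares
def fit(new):
    L=json.load(open("log.json"))+[[float(a[0]),float(a[1])] for a in new];json.dump(L,open("log.json","w"))
    L=np.array(sorted(L));t=L[:,0]-4.
    def th(p,t): # w'=-b w-c
        b,c=p[2],p[3];return p[0]+(p[1]+c/b)*(1-np.exp(-b*t))/b-c/b*t
    wr=lambda p:(np.angle(np.exp(1j*(L[:,1]-th(p,t)))))/.006
    q=least_squares(lambda p:np.r_[wr(p),(p[2]-.0273)/.01,(p[3]-.0136)/.006],[1.42,1.38,.0273,.0136]).x
    w=lambda T:(q[1]+q[3]/q[2])*np.exp(-q[2]*(T-4))-q[3]/q[2]
    print("p",q.round(4),"res",np.abs(wr(q)*.006).max().round(3),"w now",w(L[-1,0]).round(3))
    return lambda T:(th(q,T-4)+np.pi,w(T))
E
cat > now.py <<'E'
from h import *
P=[float(x) for x in __import__("sys").argv[1:4]]
f=fit([]);T=manip.observe()["time"];print(T,"err",((np.array(P[:2])-dish(f,T))*1e3).round(1))
rows(f,np.array(P),[0.61990581,3.07977789,0.00075],T,.158,zb=-3,blend=2)
E
python3 now.py .5446 .1903 .158
```

```text
p [1.4178 1.369  0.0378 0.0071] res 0.017 w now 0.927
12.875 err [21.6  8.3]
[[0.059, -0.065, -0.0, 0, 0, 0], [0.143, -0.176, -0.0, 0, 0, 0], [0.163, -0.225, -0.0, 0, 0, 0], [0.177, -0.276, -0.0, 0, 0, 0], [0.185, -0.328, -0.0, 0, 0, 0], [0.187, -0.38, -0.0, 0, 0, 0], [0.183, -0.431, -0.0, 0, 0, 0], [0.174, -0.482, -0.0, 0, 0, 0], [0.159, -0.531, -0.0, 0, 0, 0], [0.14, -0.578, -0.0, 0, 0, 0]]
end [0.4741 0.0945 0.1579]
```

Emit:
step_arm:
  deltas:
    - [0.08,-0.088,0,0,0,0]
    - [0.143,-0.176,0,0,0,0]
    - [0.163,-0.225,0,0,0,0]
    - [0.177,-0.276,0,0,0,0]
    - [0.185,-0.328,0,0,0,0]
    - [0.187,-0.38,0,0,0,0]
    - [0.183,-0.431,0,0,0,0]
    - [0.174,-0.482,0,0,0,0]
    - [0.159,-0.531,0,0,0,0]
    - [0.14,-0.578,0,0,0,0]

```text
time: 14.12
position: [0.4748, 0.094, 0.1579]
tcp_rot: [0.627, 3.078, 0.0]
wrist_force: [-0.9, -0.1, -1.0]
grip_width: 0.0375
grip_force: 40.7
```

```bash
python3 go.py
```

```text
meas [0.4748 0.094  0.1579] cmd [0.4741 0.0945 0.1579]
top none
p [1.4178 1.369  0.0378 0.0071] res 0.017 w now 0.927
err mm [ 0.7 -1.8]
[[-0.018, -0.03, -0.0, 0, 0, 0], [-0.067, -0.1, -0.0, 0, 0, 0], [-0.102, -0.136, -0.0, 0, 0, 0], [-0.14, -0.168, -0.0, 0, 0, 0], [-0.181, -0.195, -0.0, 0, 0, 0], [-0.224, -0.218, -0.0, 0, 0, 0], [-0.27, -0.236, -0.0, 0, 0, 0], [-0.316, -0.249, -0.0, 0, 0, 0], [-0.364, -0.257, -0.0, 0, 0, 0], [-0.412, -0.26, -0.0, 0, 0, 0]]
end [0.5299 0.0147 0.1579]
```

Emit:
step_arm:
  deltas:
    - [-0.025,-0.042,0,0,0,0]
    - [-0.067,-0.1,0,0,0,0]
    - [-0.102,-0.136,0,0,0,0]
    - [-0.14,-0.168,0,0,0,0]
    - [-0.181,-0.195,0,0,0,0]
    - [-0.224,-0.218,0,0,0,0]
    - [-0.27,-0.236,0,0,0,0]
    - [-0.316,-0.249,0,0,0,0]
    - [-0.364,-0.257,0,0,0,0]
    - [-0.412,-0.26,0,0,0,0]

```text
time: 15.42
position: [0.5309, 0.0143, 0.1579]
tcp_rot: [-0.627, -3.078, -0.0]
wrist_force: [0.1, 0.4, -0.8]
grip_width: 0.0372
grip_force: 40.7
```

```bash
python3 go.py
```

```text
meas [0.5309 0.0143 0.1579] cmd [0.5299 0.0147 0.1579]
top 15.425 1.1098493627076658 0.09219825493426541 202
p [1.4167 1.3696 0.0325 0.0139] res 0.018 w now 0.812
err mm [ 4.8 -2.1]
[[-0.025, 0.001, -0.0, 0, 0, 0], [-0.096, 0.009, -0.0, 0, 0, 0], [-0.141, 0.02, -0.0, 0, 0, 0], [-0.185, 0.036, -0.0, 0, 0, 0], [-0.226, 0.055, -0.0, 0, 0, 0], [-0.265, 0.079, -0.0, 0, 0, 0], [-0.301, 0.106, -0.0, 0, 0, 0], [-0.334, 0.136, -0.0, 0, 0, 0], [-0.364, 0.169, -0.0, 0, 0, 0], [-0.391, 0.204, -0.0, 0, 0, 0]]
end [0.6178 0.0221 0.1579]
```

Emit:
step_arm:
  deltas:
    - [-0.035,0.002,0,0,0,0]
    - [-0.096,0.009,0,0,0,0]
    - [-0.141,0.02,0,0,0,0]
    - [-0.185,0.036,0,0,0,0]
    - [-0.226,0.055,0,0,0,0]
    - [-0.265,0.079,0,0,0,0]
    - [-0.301,0.106,0,0,0,0]
    - [-0.334,0.136,0,0,0,0]
    - [-0.364,0.169,0,0,0,0]
    - [-0.391,0.204,0,0,0,0]

```text
time: 16.73
position: [0.6187, 0.0219, 0.1579]
tcp_rot: [-0.627, -3.078, -0.0]
wrist_force: [0.3, 0.4, -1.5]
grip_width: 0.0369
grip_force: 40.7
```

```bash
python3 go.py
```

```text
meas [0.6187 0.0219 0.1579] cmd [0.6178 0.0221 0.1579]
top 16.725 2.1427511109204094 0.09238231749018246 190
p [1.4167 1.3698 0.0334 0.0128] res 0.018 w now 0.762
err mm [1.5 0.2]
[[-0.016, 0.027, -0.0, 0, 0, 0], [-0.049, 0.095, -0.0, 0, 0, 0], [-0.063, 0.136, -0.0, 0, 0, 0], [-0.073, 0.178, -0.0, 0, 0, 0], [-0.078, 0.221, -0.0, 0, 0, 0], [-0.08, 0.263, -0.0, 0, 0, 0], [-0.078, 0.306, -0.0, 0, 0, 0], [-0.072, 0.347, -0.0, 0, 0, 0], [-0.062, 0.388, -0.0, 0, 0, 0], [-0.049, 0.428, -0.0, 0, 0, 0]]
end [0.66   0.0972 0.158 ]
```

Emit:
step_arm:
  deltas:
    - [-0.022,0.038,0,0,0,0]
    - [-0.049,0.095,0,0,0,0]
    - [-0.063,0.136,0,0,0,0]
    - [-0.073,0.178,0,0,0,0]
    - [-0.078,0.221,0,0,0,0]
    - [-0.08,0.263,0,0,0,0]
    - [-0.078,0.306,0,0,0,0]
    - [-0.072,0.347,0,0,0,0]
    - [-0.062,0.388,0,0,0,0]
    - [-0.049,0.428,0,0,0,0]

```text
time: 18.02
position: [0.6607, 0.0971, 0.1579]
tcp_rot: [-0.627, -3.078, -0.0]
wrist_force: [0.4, 0.4, -2.0]
grip_width: 0.0371
grip_force: 40.7
```

```bash
sed -i 's/^f=fit(tr("top"))/im=cams.snapshot("scene")[:,:,::-1];cv2.imwrite("pics\/c5.png",cv2.convertScaleAbs(cv2.resize(im[110:300,150:320],(530,596),interpolation=2),alpha=1.4));f=fit([])/' go.py; python3 go.py
```

```text
meas [0.6607 0.0971 0.1579] cmd [0.66   0.0972 0.158 ]
p [1.4167 1.3698 0.0334 0.0128] res 0.018 w now 0.762
err mm [0.8 1. ]
[[0.012, 0.026, -0.0, 0, 0, 0], [0.045, 0.087, -0.0, 0, 0, 0], [0.068, 0.12, -0.0, 0, 0, 0], [0.095, 0.151, -0.0, 0, 0, 0], [0.123, 0.179, -0.0, 0, 0, 0], [0.154, 0.204, -0.0, 0, 0, 0], [0.187, 0.227, -0.0, 0, 0, 0], [0.221, 0.246, -0.0, 0, 0, 0], [0.256, 0.263, 0.0, 0, 0, 0], [0.293, 0.276, 0.0, 0, 0, 0]]
end [0.6273 0.1708 0.158 ]
```

View pics/c5.png

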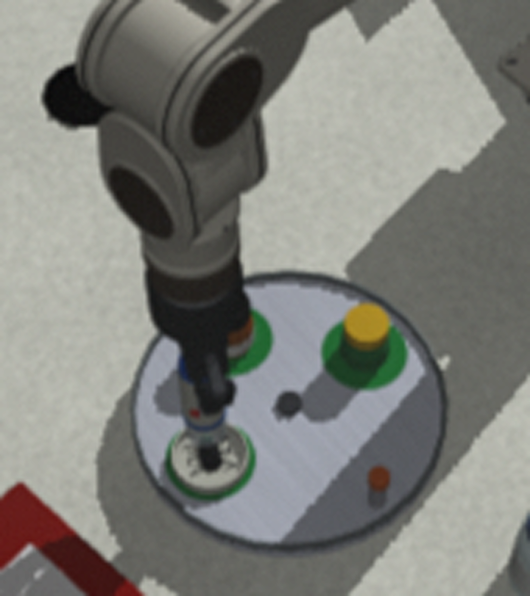

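The lens (205,428) is centred over the dish (209,460) and clear of it, and the jars are in their places. I'll keep following for margin.

Emit:
step_arm:
  deltas:
    - [0.02,0.04,0,0,0,0]
    - [0.045,0.087,0,0,0,0]
    - [0.068,0.12,0,0,0,0]
    - [0.095,0.151,0,0,0,0]
    - [0.123,0.179,0,0,0,0]
    - [0.154,0.204,0,0,0,0]
    - [0.187,0.227,0,0,0,0]
    - [0.221,0.246,0,0,0,0]
    - [0.256,0.263,0,0,0,0]
    - [0.293,0.276,0,0,0,0]

```text
time: 19.32
position: [0.628, 0.1706, 0.158]
tcp_rot: [0.627, 3.078, 0.0]
wrist_force: [0.4, 0.1, -1.3]
grip_width: 0.0372
grip_force: 40.7
```

```bash
sed -i 's/^im=.*$/f=fit(tr("top"))/' go.py; python3 go.py
```

```text
meas [0.628  0.1706 0.158 ] cmd [0.6273 0.1708 0.158 ]
top 19.325 -2.2708295849091575 0.09232963422353276 221
p [1.4164 1.3708 0.036  0.01  ] res 0.019 w now 0.672
err mm [ 0.9 -0.4]
[[0.029, 0.007, 0.0, 0, 0, 0], [0.097, 0.02, 0.0, 0, 0, 0], [0.135, 0.022, 0.0, 0, 0, 0], [0.173, 0.021, 0.0, 0, 0, 0], [0.211, 0.017, 0.0, 0, 0, 0], [0.248, 0.01, 0.0, 0, 0, 0], [0.284, -0.0, 0.0, 0, 0, 0], [0.318, -0.013, 0.0, 0, 0, 0], [0.352, -0.029, 0.0, 0, 0, 0], [0.384, -0.046, 0.0, 0, 0, 0]]
end [0.5529 0.192  0.158 ]
```

Followed from about 13.1 s to 19.3 s within 5 mm. Now I'll lift away and return to the mat.

Emit:
step_arm:
  deltas:
    - [0.02,0.005,-0.12,0,0,0]
    - [0.03,0.01,-0.3,0,0,0]
    - [0,-0.1,-0.4,0,0,0]
    - [-0.05,-0.3,-0.4,0,0,0]
    - [-0.106,-0.55,-0.4,0,0,0]
    - [-0.106,-0.8,-0.4,0,0,0]
    - [-0.106,-0.902,-0.4,0,0,0]

```text
time: 20.25
position: [0.5757, -0.0077, 0.238]
tcp_rot: [-0.633, -3.076, 0.001]
wrist_force: [-0.7, 0.9, -1.5]
grip_width: 0.0373
grip_force: 40.7
```

Emit:
step_arm:
  deltas:
    - [-0.03,-0.2,0,0,0,0]
    - [-0.06,-0.45,0,0,0,0]
    - [-0.09,-0.7,0,0,0,0]
    - [-0.106,-0.902,0,0,0,0]

```text
time: 20.75
position: [0.5254, -0.1804, 0.2379]
tcp_rot: [0.628, 3.078, -0.0]
wrist_force: [1.1, -0.1, -2.2]
grip_width: 0.037
grip_force: 40.8
```

Emit:
step_arm:
  deltas:
    - [-0.03,-0.2,0,0,0,0]
    - [-0.06,-0.45,0,0,0,0]
    - [-0.09,-0.65,0.1,0,0,0]
    - [-0.106,-0.8,0.25,0,0,0]
    - [-0.106,-0.88,0.4,0,0,0]
    - [-0.106,-0.902,0.55,0,0,0]
    - [-0.106,-0.902,0.65,0,0,0]
    - [-0.106,-0.902,0.65,0,0,0]
    - [-0.106,-0.902,0.65,0,0,0]

```text
time: 21.88
position: [0.4757, -0.3531, 0.1088]
tcp_rot: [0.626, 3.077, -0.001]
wrist_force: [0.8, -1.0, -1.4]
grip_width: 0.0373
grip_force: 40.8
```

Run:
```python
from h import *
s=manip.observe();print(s["time"],s["position"],s["tcp_rot"],s["wrist_force"])
t=cams.snapshot("scene")[:,:,::-1]
cv2.imwrite("pics/c6.png",cv2.convertScaleAbs(cv2.resize(t[70:170,110:240],(650,500),interpolation=2),alpha=1.4))
```

```text
21.875 [ 0.47566853 -0.35306874  0.10881859] [ 6.26478537e-01  3.07726273e+00 -8.20003737e-04] [ 0.77115557 -0.99691497 -1.39290948]
```

View pics/c6.png

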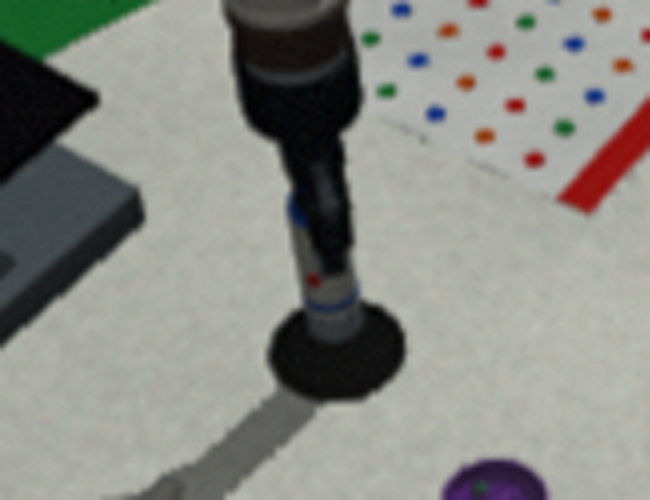

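The viewer hangs upright above the mat, with its lens end at crop (335,335) and the mat centre at (337,352). I'll lower it gently.

Emit:
step_arm:
  deltas:
    - [0,0,0.07,0,0,0]
    - [0,0,0.13,0,0,0]
    - [0,0,0.16,0,0,0]
    - [0,0,0.175,0,0,0]
    - [0,0,0.175,0,0,0]

```text
time: 22.55
position: [0.4752, -0.3527, 0.0727]
tcp_rot: [-0.627, -3.078, -0.0]
wrist_force: [0.7, 0.6, -1.2]
grip_width: 0.0376
grip_force: 40.8
```

Emit:
step_arm:
  deltas:
    - [0,0,0.008,0,0,0]
    - [0,0,0.012,0,0,0]
    - [0,0,0.012,0,0,0]

```text
time: 22.92
position: [0.4757, -0.3531, 0.0718]
tcp_rot: [0.627, 3.077, -0.001]
wrist_force: [-1.6, 1.2, 4.2]
grip_width: 0.0372
grip_force: 41.4
```

Contact at 4 N, so I'll release.

Emit:
step_arm:
  deltas:
    - [0,0,0,0,0,0]
    - [0,0,0,0,0,0]
    - [0,0,0,0,0,0]
    - [0,0,0,0,0,0]
    - [0,0,0,0,0,0]
  grip: 1

```text
time: 23.55
position: [0.4752, -0.3527, 0.0704]
tcp_rot: [-0.627, -3.078, -0.0]
wrist_force: [-0.4, -0.1, 0.4]
grip_width: 0.0854
grip_force: 0.0
```

Emit:
step_arm:
  deltas:
    - [0,0,-0.15,0,0,0]
    - [0,0,-0.4,0,0,0]
    - [0,0,-0.65,0,0,0]
    - [0,0,-0.8,0,0,0]
    - [0,0,-0.8,0,0,0]

```text
time: 24.18
position: [0.4767, -0.3538, 0.2339]
tcp_rot: [0.626, 3.072, -0.005]
wrist_force: [0.6, -0.4, -0.7]
grip_width: 0.0853
grip_force: 0.0
```

Run:
```python
from h import *
t=cams.snapshot("scene")[:,:,::-1]
cv2.imwrite("pics/c7.png",cv2.convertScaleAbs(cv2.resize(t[90:300,110:320],(590,590),interpolation=2),alpha=1.4))
r=track(3);print(r,(r[2][1]-r[0][1])/.1);s=manip.observe();print(s["time"],s["position"])
```

```text
[(24.225, np.float64(0.5688832114723731), np.float64(0.09357271701550313), np.int32(188)), (24.275, np.float64(0.5920854423654346), np.float64(0.09330354455527888), np.int32(192)), (24.325, np.float64(0.6181218749217666), np.float64(0.09375421466192556), np.int32(190))] 0.4923866344939354
24.375 [ 0.47447882 -0.3521504   0.22867263]
```

View pics/c7.png

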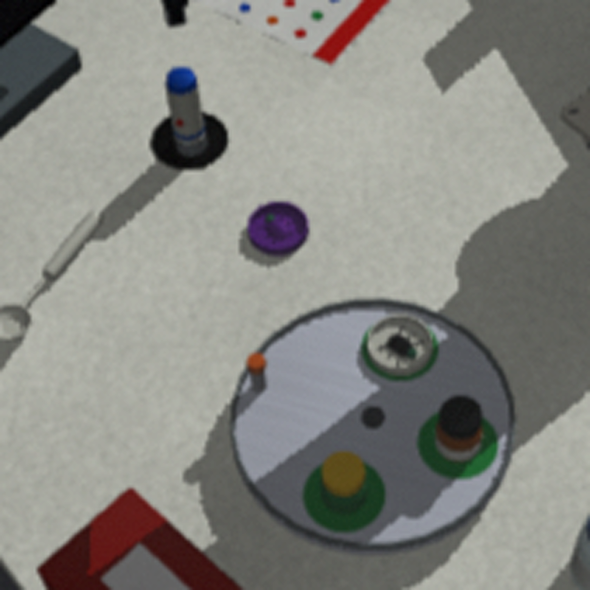

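The viewer stands upright on the mat at crop (187,115), and the dish and both jars are still on their rings. The robot is clear of everything, so I'm handing in.

```bash
python3 -c "
from station import manip
print(manip.sign_off())"
```

```text
the job is handed in; nothing more can be done
None
```

I set the turntable coasting by its peg (measured up to about 1.4 rad/s), followed the beetle dish with the microscope from about 13.1 s to 19.3 s, within about 5 mm of its centre where measured, then stood it back upright on its mat and handed in at about 24 s with the dish and jars still in place; no verdict was returned.

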